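Hang the tube bracket on the stand's headed pin

ROBOT

A 6-joint arm with a two-finger parallel gripper is mounted at the origin on the work surface. World frame = base frame: x ahead of the robot, y to its left, z up, the work surface at z = 0. Lengths are in m, angles in rad, forces in N, time in s.
With the tool pointing down it reaches from about 0.35 to 0.725 m from the base axis. Payload 4.3 kg.
Tool frame: the origin (TCP) lies midway between the tips of the shut fingers; the grasp point (between the pads) lies 19 mm behind it; z points along the fingers, y is the line along which they close (so a half turn about z gives the same grasp; the last joint's range is limited). The gripper opens to 85 mm and grips with 20 to 120 N. Pads are 22 mm wide; open, the fingers measure 114 mm over their backs; the gripper's body (76 mm by 85 mm) begins 54 mm behind the grasp point. The pads swing forward as they close: fully open they stand 13 mm farther back than shut.
Start: joints at [1.034, 0.377, 0.081, 1.274, 0, 1.46], TCP at [0.238, 0.523, 0.231] pointing down, gripper open.
Joint ranges: [-2.72, 2.72], [-0.84, 1.66], [-1.02, 1.22], [-1.77, 2.12], [-1.37, 1.28], [-3.14, 3.14]. Speed limits (rad/s): [2.57, 2.57, 3.14, 3.14, 3.14, 3.14].

INTERFACE

Orientations are given as a unit quaternion [x, y, z, w].
In Python, from station import bot gives the robot as it stands. The module is installed in compiled form; this text tells all that it offers.
- The arm moves only by the shell command python3 -m jog 'ROWS'. ROWS is JSON, a list that holds one entry, the list of rows, each a list of 7 numbers: the turn, a rotation vector about the tool's x, y, z in degrees, then the shift along the tool's x, y, z in cm, then the gripper's target within -1 to 1 (fully open at 1, half-way at 0, shut at -1). In form: [[[ax, ay, az, x, y, z, claw], ...]]. A call has 1 to 20 rows; each row shifts and turns the commanded pose from where the row before left it, along the tool's axes as they then stand; what a row does not reach is not made up. A row lasts 1/10 s, in which the tool goes at most 50 mm and 8.59 degrees, less where a joint would pass 70% of its speed; a pose out of reach is approached as far as the arm can. A call is refused whole if a number of a shift passes 5 or a number of a turn 8.59, either way. A call with a gripper value outside its range is refused whole. The fingers move at their own pace and stop on an object; the grip force is fixed at half the most. Time passes only in rows, so rows that do not move let the fingers close. It gives the time, the measured TCP pose, the force, the opening and the grip force at its end, in the units of the state.
- bot.get_obs(): the state, without advancing time (a new reading comes with each control period).
- bot.get_image(name): name is "side" or "top" or "wrist"; returns the picture (384x512x3 uint8, red, green, blue); there is no depth.
- bot.calibration(name): a dict with "intrinsics" (3x3 intrinsics, pixels), "eye" and "rotation" of the camera in the world. Camera axes: x right, y down, z forward; pixel columns grow to the right and rows downward; lengths in m; the calibration is good to about 2 mm. A picture is of the moment at which its call begins: read the wrist's pose just before it. calibration takes no time and is no camera call; for the wrist camera it gives the pose at the moment of the call.
- bot.close_job(): hands the job in; it is judged then, once.
Trained networks look in the newest picture that a camera, given by its name, has taken for a name from the list of things; names that differ only in an ending like _2 or _b are one class to them, and where a whole thing is asked for, a point or a joint stands for the part that bears it (a point fixed in the world has none). Each returns a list of dicts, best first, with "score" (0 to 1); they miss things now and then, are a little off and sometimes report something else, mostly with a low value. They report only what shows in the picture. A call takes as long as a camera call. They do not tell look-alikes from the thing itself.
- bot.recognise(camera, label): "rect" ([left, top, width, height] in pixels, round what is visible of it).
The state is a dict: "time": time; "joint_pos": joint angles; "qvel": joint speeds; "joint_torque": joint torques, N m; "eef_pos": TCP position; "eef_rot": TCP orientation; "force": force on the tool from outside, world axes, zero at the start; "torque": the same for the moment, N m; "width": opening from 0.0 (shut) to 1.0 (fully open); "finger_force": force on a finger pad.
Only numpy, scipy, OpenCV 4.12 (cv2) and the standard library are available. Lean on these libraries where they do the work, as an engineer would, in place of code of your own. Each camera call takes 0.05 s, during which the arm holds its last target. There are 200 camera calls.

TASK

The tube bracket is lying on its back on the lab bench. Stand it up on its shelf on the bench and let go of it, then take it by the top of its white back plate and hang it on the stand: slide its side slot sideways over the headed pin, between head and post, and let it down so that the pin sits fully home in the notch at the slot's inner end. Leave all the other things on the bench where they stand.

Things in the scene. Friction and masses are not known exactly. Their poses are not given: they have to be found in the camera images.
- bracket: L-shaped tube bracket, 0.26 to 0.5 kg, lying on its back: white back plate flat on the bench, aluminium shelf upright. Origin: middle of the L's outer corner edge (on the bench lying or standing). x runs up the back plate to its top edge, y along the corner edge, z out along the shelf. Centre of mass near x 24, z 36 mm: tipped over 35 degrees from lying, it falls on to its shelf and stands, x up.
- bracket_shelf (a point): middle of the shelf's free edge (bracket x 6, y 0, z 95 mm). The shelf is a plate, x 0 to 12 (12 mm thick), y -50 to 50, z 0 to 95 mm, with two 35 mm tube holes centred at y +-25, z 43.5 mm. Axes as the bracket's.
- bracket_top (a point): middle of the back plate's top edge (bracket x 140, y 0, z 4 mm). The back plate is 8 mm thick: x 0 to 140, y -50 to 50, z 0 to 8 mm; solid above x 94. Axes as the bracket's.
- bracket_mouth (a point): middle of the slot's open mouth in the back plate's +y edge (bracket x 72, y 50, z 4 mm). The slot runs from it straight in to y -10, 20 mm high (x 62 to 82). At its inner end a notch, 20 mm wide (y -10 to 10), goes on up to x 94. Axes as the bracket's.
- bracket_seat (a point): middle of the roof of the notch, which bears on the pin when home (bracket x 94, y 0, z 4 mm). Axes as the bracket's.
- stand: fixed stand: grey base plate 150 (x) x 140 (y) x 15 mm, origin at the centre of its underside; steel post 30 x 30 mm at x 15 to 45 mm, top at 170 mm; nothing is above 173 mm. z is up; the pin points to -x, roughly towards the robot. When hung, bracket x is up, its z (shelf) along the stand's -x, and the y axes agree: the bracket slides on by moving to the stand's +y.
- stand_pin (a point): on the axis of the stand's level pin, midway between post and head (stand x 7, y 0, z 160 mm). Pin 12 mm diameter, 16 mm free between the post's face (+8 mm in x) and its head (-8 mm), a disc 26 mm in diameter and 8 mm thick. Axes as the stand's.
- tray: bystander, to be left alone: low open blue plastic tray, 75 x 60 x 28 mm high, loose; origin at the centre of its underside
- jar: bystander, to be left alone: squat closed jar, 52 mm diameter, 65 mm high, loose; origin at the centre of its underside
- beaker: bystander, to be left alone: glass beaker, 76 mm diameter, 95 mm high, loose; origin at the centre of its underside
- bottle_a: bystander, to be left alone: clear glass bottle with blue cap, 72 mm diameter, 170 mm high, loose; origin at the centre of its underside
- bottle_b: bystander, to be left alone: white bottle with blue cap, 60 mm diameter, 150 mm high, loose; origin at the centre of its underside
- flask: bystander, to be left alone: conical glass flask, 84 mm diameter, 125 mm high, loose; origin at the centre of its underside
- amber: bystander, to be left alone: amber glass bottle with black cap, 64 mm diameter, 130 mm high, loose; origin at the centre of its underside
Not all that is in view belongs to the job. Leave any red or yellow look-alike of the bracket alone.

How it is judged:
On the way:
1. the bracket stands on its shelf on the bench, let go (angle between bracket's own x axis and vertical below 0.1 rad and height (world z) of bracket below 0.008 m and contact force between bracket and the fingers below 0.2 N and linear speed of bracket below 0.03 m/s), for 0.2 s.
At the end, for the whole second after the job is handed in: The bracket hangs at rest on the stand's pin, released, upright within 0.25 rad and square to the pin within 0.35 rad, borne by the stand, the roof of its notch on the pin: bracket_seat 1 to 11 mm above the pin's axis (6 when home), within 10 mm sideways and within 8 mm along the pin of stand_pin (x of bracket_seat in the frame of stand_pin between -0.008 and 0.008 m and y of bracket_seat in the frame of stand_pin between -0.01 and 0.01 m and z of bracket_seat in the frame of stand_pin between 0.001 and 0.011 m and angle between bracket's own x axis and vertical below 0.25 rad and angle between the z axis of bracket and the x axis of stand, either way round below 0.35 rad and linear speed of bracket below 0.02 m/s and contact force between bracket and stand above 1 N); the robot touches nothing.
It fails at once if a bystander (tray, jar, beaker, bottle_a, bottle_b, flask or amber bottle) is moved by more than 30 mm (distance of any of tray, jar, beaker, bottle_a, bottle_b, flask, amber from where it was at the start of the episode above 0.03 m).
It also fails if it takes over 61 s, if anything falls off the work surface, if the arm or the gripper's body presses on something with over 40 N, if the wrist force passes 120 N, or if a joint passes its speed limit or range.

## Working session

There is one attempt and no reset: what is moved stays moved. The work goes in short steps, Python scripts to look and compute and a shell command to move; the robot and the scene stay as the last step left them, time stands still between calls to the robot, and variables do not carry over. Pictures are saved under pics/ and viewed, at most 10 in all, crops included, and the job is handed in when it is done.

```bash
mkdir -p pics; cat > h.py <<'E'
import numpy as np, cv2
from station import bot
from scipy.spatial.transform import Rotation as R
def cal(n):
    c=bot.calibration(n); return np.array(c["intrinsics"]),np.array(c["eye"]),np.array(c["rotation"])
def ray(n,u,v,c=None):
    K,e,Rm=c or cal(n); d=Rm@np.linalg.solve(K,[u,v,1.]); return e,d
def onz(n,u,v,z,c=None):
    e,d=ray(n,u,v,c); return e+d*(z-e[2])/d[2]
def proj(n,p,c=None):
    K,e,Rm=c or cal(n); q=K@(Rm.T@(np.array(p)-e)); return q[:2]/q[2]
def shot(n,f):
    im=bot.get_image(n); cv2.imwrite("pics/"+f,im[:,:,::-1]); return im
E
python3 - <<'E'
from h import *
a=shot("side","s0.png");b=shot("top","t0.png")
cv2.imwrite("pics/both.png",cv2.resize(np.vstack([a,b])[:,:,::-1],None,fx=.78,fy=.78))
for n in("side","top"):
    K,e,Rm=cal(n);print(n,K.tolist(),e,Rm.round(3).tolist())
    for l in("bracket","bracket_shelf","bracket_top","bracket_mouth","bracket_seat","stand","stand_pin","jar","tray"):
        print(l,[(np.round(r["rect"]).tolist(),round(r["score"],2)) for r in bot.recognise(n,l)])
print(bot.get_obs())
E
```

```text
side [[382.62622584702757, 0.0, 259.14760775263835], [0.0, 382.62622584702757, 192.386823251889], [0.0, 0.0, 1.0]] [ 0.43587052 -0.86535886  0.75608563] [0.886, -0.055, 0.023, -0.46]
bracket [([261.0, 162.0, 44.0, 42.0], 0.88), ([173.0, 144.0, 50.0, 43.0], 0.88), ([201.0, 118.0, 38.0, 31.0], 0.65), ([139.0, 253.0, 61.0, 62.0], 0.58)]
bracket_shelf [([200.0, 119.0, 38.0, 27.0], 0.9), ([143.0, 249.0, 58.0, 67.0], 0.83), ([262.0, 163.0, 46.0, 39.0], 0.82), ([175.0, 146.0, 52.0, 41.0], 0.62), ([258.0, 123.0, 18.0, 36.0], 0.44)]
bracket_top [([198.0, 118.0, 41.0, 29.0], 0.87), ([260.0, 164.0, 44.0, 37.0], 0.81), ([175.0, 145.0, 52.0, 40.0], 0.63), ([138.0, 250.0, 64.0, 67.0], 0.62), ([257.0, 124.0, 18.0, 33.0], 0.45)]
bracket_mouth [([139.0, 250.0, 57.0, 66.0], 0.93), ([200.0, 119.0, 37.0, 28.0], 0.85), ([258.0, 162.0, 49.0, 43.0], 0.78), ([174.0, 145.0, 54.0, 41.0], 0.62)]
bracket_seat [([199.0, 119.0, 35.0, 27.0], 0.96), ([174.0, 147.0, 51.0, 38.0], 0.89), ([261.0, 162.0, 45.0, 39.0], 0.84), ([143.0, 249.0, 55.0, 67.0], 0.6), ([235.0, 230.0, 62.0, 81.0], 0.33)]
stand [([238.0, 230.0, 57
[... 1336 characters left out ...]
, 19.0], 0.7)]
{'time': 1.0, 'joint_pos': array([ 1.03371108e+00,  3.77340754e-01,  8.09672650e-02,  1.27438727e+00,
       -4.21148609e-06,  1.46050996e+00]), 'qvel': array([ 0.00076418, -0.00080673, -0.00047171,  0.00087251,  0.00024623,
       -0.00100793]), 'joint_torque': array([-7.39639163e-04, -4.63526630e+01,  2.70164931e+01,  9.87747262e-05,
       -1.35268515e-04, -9.16645661e-06]), 'eef_pos': array([0.23802772, 0.5234466 , 0.23129337]), 'eef_rot': array([2.11783447e-01, 9.77316618e-01, 1.61890555e-05, 7.65227028e-06]), 'force': array([-0.52220264,  0.17366087, -0.37476229]), 'torque': array([-0.0902449 ,  0.00733659,  0.06920912]), 'finger_force': 0.0, 'width': 1.0025978002088933}
```

View pics/both.png

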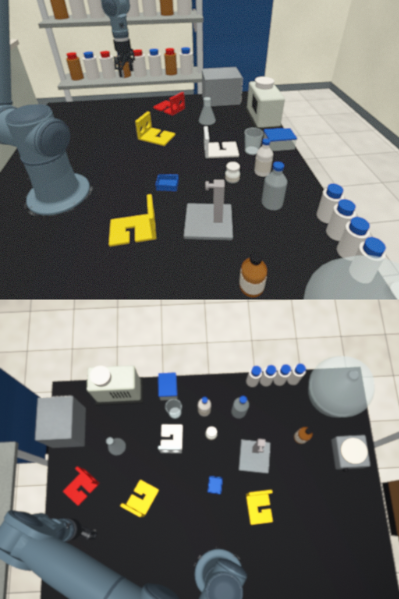

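In the pictures (full-size pixels):
- Bracket candidates, top view: white L at (220,178), red at (104,239), yellow at (180,255) and (332,266). The white one with the aluminium shelf fits the description; red and yellow are look-alikes.
- The white one is at (283,182) in the side view.
- The stand is at (325,200) in the top view and (267,270) in the side view.

I'll confirm with one enlarged crop.

```bash
sed -i 's/np.array(c\["rotation"\])$/R.from_quat(c["rotation"]).as_matrix()/' h.py
python3 - <<'E'
from h import *
s=cv2.imread("pics/s0.png");t=cv2.imread("pics/t0.png")
def crop(im,x,y,w,h,f):
    return cv2.resize(im[y:y+h,x:x+w],None,fx=f,fy=f,interpolation=cv2.INTER_CUBIC)
a=crop(t,190,145,50,60,6);b=crop(s,250,150,65,60,6)
c=crop(t,300,165,50,40,6);d=crop(s,230,225,65,40,6)
cv2.imwrite("pics/c0.png",np.vstack([np.hstack([a,b]),np.hstack([c,d])]))
for n in("side","top"):
    K,e,Rm=cal(n);print(n,Rm.round(3).tolist())
for u,v in((220,178),(204,160),(235,160),(204,198),(325,200)):print(onz("top",u,v,0.008))
for l in("beaker","bottle_a","flask","jar","amber","tray"):
    print(l,[(np.round(r["rect"]).tolist(),round(r["score"],2),onz("top",r["rect"][0]+r["rect"][2]/2,r["rect"][1]+r["rect"][3]/2,.06).round(3)) for r in bot.recognise("top",l)])
E
```

```text
side [[0.993, -0.076, 0.092], [-0.119, -0.57, 0.813], [-0.009, -0.818, -0.575]]
top [[-0.05, -0.977, 0.208], [-0.999, 0.05, -0.007], [-0.003, -0.209, -0.978]]
[0.63589282 0.18977649 0.008     ]
[0.71070414 0.24933203 0.008     ]
[0.70457624 0.1296138  0.008     ]
[0.56100996 0.25273526 0.008     ]
[ 0.53008886 -0.20384553  0.008     ]
beaker [([214.0, 130.0, 16.0, 20.0], 0.79, array([0.767, 0.173, 0.06 ]))]
bottle_a [([297.0, 120.0, 23.0, 36.0], 0.73, array([ 0.763, -0.151,  0.06 ])), ([255.0, 123.0, 17.0, 25.0], 0.71, array([0.778, 0.015, 0.06 ]))]
flask [([137.0, 176.0, 25.0, 24.0], 0.65, array([0.597, 0.444, 0.06 ]))]
jar [([263.0, 163.0, 16.0, 18.0], 0.62, array([ 0.634, -0.003,  0.06 ]))]
amber [([379.0, 165.0, 22.0, 17.0], 0.93, array([ 0.607, -0.443,  0.06 ]))]
tray [([265.0, 229.0, 20.0, 19.0], 0.7, array([ 0.389, -0.003,  0.06 ]))]
```

View pics/c0.png

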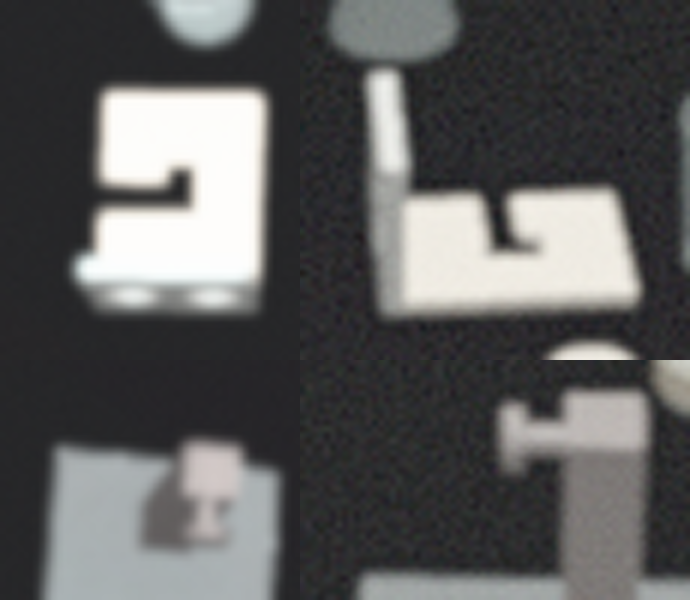

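The crop confirms the white bracket at top-view (220,178): aluminium shelf on the robot's side, slot mouth to +y. The stand's pin points towards the robot. I'll fit both poses to corner pixels from these crops.

```bash
cat > fit0.py <<'E'
from h import *
from scipy.optimize import least_squares
C={n:cal(n) for n in("side","top")}
def tc(u,v,ox,oy):return ((u+.5)/6-.5+ox,(v+.5)/6-.5+oy)
T=lambda u,v:("top",)+tc(u,v,190,145); S=lambda u,v:("side",)+tc(u-300,v,250,150)
T2=lambda u,v:("top",)+tc(u,v-360,300,165); S2=lambda u,v:("side",)+tc(u-300,v-360,230,225)
def fit(pts,obs,p0,axes):
    def f(p):
        A=R.from_euler("z",p[2]).as_matrix()@axes
        return np.concatenate([proj(o[0],A@np.array(q)/1000+[p[0],p[1],0],C[o[0]])-o[1:] for q,o in zip(pts,obs)])
    r=least_squares(f,p0,loss="soft_l1");return r.x,f(r.x).reshape(-1,2).round(1)
if __name__=="__main__":
    B=[((140,50,8),T(100,89)),((140,-50,8),T(267,91)),((82,50,8),T(96,186)),((0,50,0),T(97,312)),((0,-50,0),T(258,312)),
     ((140,-50,0),S(640,305)),((140,50,8),S(617,190)),((0,-50,0),S(383,317)),((0,-50,95),S(378,170)),((12,-50,95),S(410,168)),((0,50,95),S(367,70)),((12,50,95),S(400,70))]
    x,r=fit(*zip(*B),[.56,.19,0],np.eye(3));print("bracket",x.round(4),r.tolist())
    D=[((75,70,15),T2(57,445)),((75,-70,15),T2(280,468)),((45,15,170),T2(182,440)),((45,-15,170),T2(243,440)),((15,-15,170),T2(240,498)),((15,15,170),T2(182,498)),
     ((15,15,170),S2(565,390)),((45,15,170),S2(648,390)),((45,-15,170),S2(648,447)),((15,-15,170),S2(565,452)),((-5,0,160),S2(513,437)),
     ((-75,-70,15),("side",236,303)),((75,-70,15),("side",299,303))]
    x,r=fit(*zip(*D),[.53,-.2,0],np.eye(3));print("stand",x.round(4),r.tolist())
    print("pin",(R.from_euler("z",x[2]).as_matrix()@[.007,0,.16]+[x[0],x[1],0]).round(4))
    o=bot.get_obs();print(R.from_quat(o["eef_rot"]).as_matrix().round(3).tolist())
E
python3 fit0.py
```

```text
bracket [ 0.5681  0.1971 -0.0619] [[0.6, 0.4], [-1.4, 0.3], [0.7, -1.2], [-0.0, -0.9], [-0.6, -0.6], [-0.7, -0.2], [-1.2, 0.5], [0.2, -0.5], [1.0, 0.0], [-0.6, 0.2], [0.8, 0.7], [-1.1, 0.5]]
stand [ 0.5288 -0.207  -0.139 ] [[-0.3, 0.3], [-0.6, -0.4], [0.5, 0.1], [-0.8, 0.9], [-0.7, -0.2], [0.1, -0.9], [0.3, 0.8], [-0.7, 0.9], [-0.2, 0.1], [0.4, -0.8], [0.3, 0.5], [-0.1, -0.1], [-0.2, 0.5]]
pin [ 0.5357 -0.2079  0.16  ]
[[-0.91, 0.414, 0.0], [0.414, 0.91, 0.0], [-0.0, 0.0, -1.0]]
```

```bash
cat >> h.py <<'E'
def tgt(yaw,tip=0):
    "tool y along bracket x (yaw), tool x along bracket y, tipped by tip deg (z->forward)"
    c,s=np.cos(yaw),np.sin(yaw)
    return R.from_matrix(np.array([[-s,c,0],[c,s,0],[0,0,-1.]]))*R.from_rotvec([-np.radians(tip),0,0])
def delta(p,Rt):
    o=bot.get_obs(); Rc=R.from_quat(o["eef_rot"])
    print("t",round(o["time"],2),"pos",np.round(o["eef_pos"],4),"F",np.round(o["force"],1),"w",round(float(o["width"]),3),"ff",round(float(o["finger_force"]),1))
    print("turn deg",np.degrees((Rc.inv()*Rt).as_rotvec()).round(2),"shift cm (tool now)",(100*Rc.inv().apply(np.array(p)-o["eef_pos"])).round(2),"(tool then)",(100*Rt.inv().apply(np.array(p)-o["eef_pos"])).round(2))
E
python3 -m jog '[[[0,0,0,-4.4,-1.6,0,1],[0,0,0,-4.4,-1.6,0,1],[0,0,0,-4.4,-1.6,0,1],[0,0,0,-4.4,-1.6,0,1],[0,0,0,-4.4,-1.6,0,1],[0,0,0,-4.4,-1.6,0,1],[0,0,0,-4.4,-1.6,0,1],[0,0,0,-4.4,-1.6,0,1],[0,0,0,-4.4,-1.6,0,1],[0,0,0,-4.4,-1.6,0,1],[0,0,0,0,0,0,1]]]'
python3 -m jog '[[[0,0,8.5,0,0,0,1],[0,0,8.5,0,0,0,1],[0,0,8.5,0,0,0,1],[0,0,8.5,0,0,0,1],[0,0,8.5,0,0,0,1],[0,0,8.5,0,0,0,1],[0,0,8.5,0,0,0,1],[0,0,8.5,0,0,0,1],[0,0,0,0,0,0,1],[0,0,0,0,0,0,1]]]'
python3 - <<'E'
from h import *
delta([.574,.1966,.20],tgt(-.062))
im=shot("wrist","w1.png");K,e,Rm=cal("wrist")
print(e,Rm.round(3).tolist(),K[0,0])
# project expected shelf corners
A=R.from_euler("z",-.062).as_matrix()
for q in((0,50,95),(12,50,95),(0,-50,95),(12,-50,95),(140,50,8),(140,-50,8),(62,50,8),(94,10,8)):
    u=proj("wrist",A@np.array(q)/1000+[.5681,.1971,0]);print(q,u.round(1))
    cv2.circle(im,tuple(int(round(x)) for x in u),3,(255,0,0),1)
cv2.imwrite("pics/w1a.png",im[:,:,::-1])
E
```

```text
time: 2.4
eef_pos: [0.5762, 0.1912, 0.2306]
eef_rot: [0.215, 0.977, -0.001, 0.001]
force: [0.4, -0.0, -0.6]
width: 1.001
finger_force: 0.0
time: 3.4
eef_pos: [0.5721, 0.196, 0.2313]
eef_rot: [0.721, 0.693, 0.0, -0.0]
force: [-0.2, 0.1, -0.5]
width: 0.998
finger_force: 0.0
t 3.4 pos [0.5721 0.196  0.2313] F [-0.2  0.1 -0.5] w 0.998 ff 0.0
turn deg [-0.   -0.01  1.3 ] shift cm (tool now) [0.07 0.19 3.13] (tool then) [0.07 0.19 3.13]
[0.57467383 0.27111863 0.37426136] [[0.999, -0.038, -0.011], [-0.04, -0.955, -0.294], [0.001, 0.294, -0.956]] 321.00852939869253
(0, 50, 95) [251.6 125.5]
(12, 50, 95) [265.7 125.9]
(0, -50, 95) [249.6 233.3]
(12, -50, 95) [262.3 233.6]
(140, 50, 8) [377.8 121.4]
(140, -50, 8) [366.6 206.1]
(62, 50, 8) [308.  119.9]
(94, 10, 8) [333.3 156.1]
```

View pics/w1a.png

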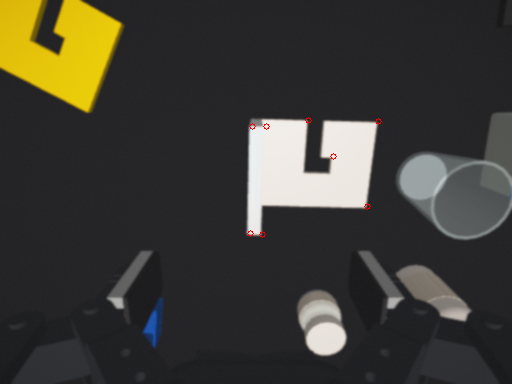

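The wrist picture agrees with the fit: the predicted corners (250,126), (262,234), (378,121) and (367,206) lie on the white bracket. Next I go down on the shelf and grip it.

```bash
python3 -m jog '[[[0,0,1.3,0,0.19,0,1],[0,0,0,0,0,3,1],[0,0,0,0,0,3,1],[0,0,0,0,0,3,1],[0,0,0,0,0,3,1],[0,0,0,0,0,2,1],[0,0,0,0,0,1.5,1],[0,0,0,0,0,1.5,1],[0,0,0,0,0,0,1],[0,0,0,0,0,0,-1],[0,0,0,0,0,0,-1],[0,0,0,0,0,0,-1],[0,0,0,0,0,0,-1],[0,0,0,0,0,0,-1],[0,0,0,0,0,0,-1],[0,0,0,0,0,0,-1],[0,0,0,0,0,0,-1]]]'
python3 - <<'E'
from h import *
delta([.574,.1966,.061],tgt(-.062))
A=R.from_euler("z",-.062).as_matrix()
# arc: bracket pivot lifted 6 mm, tip th; tcp at bracket (6,0,61) fixed in bracket
off=bot.get_obs()["eef_pos"]-np.array([.5681,.1971,0]); q=A.T@off; print("tcp in bracket mm",q*1e3)
prev=None
for th in range(0,65,8):
    Rt=tgt(-.062,th); B=R.from_matrix(A)*R.from_euler("y",-th,degrees=True)
    p=np.array([.5681,.1971,.006])+B.apply(q)
    if prev is not None: print(th,p.round(4),"shift prev-frame",(100*Rp.inv().apply(p-prev)).round(2),"cur",(100*Rt.inv().apply(p-prev)).round(2))
    prev,Rp=p,Rt
E
```

```text
time: 5.15
eef_pos: [0.5743, 0.1957, 0.0619]
eef_rot: [0.73, 0.684, 0.0, 0.0]
force: [-2.1, 0.4, 5.5]
width: 0.13
finger_force: 59.6
t 5.15 pos [0.5743 0.1957 0.0619] F [-2.1  0.4  5.5] w 0.13 ff 59.6
turn deg [ 0.03 -0.02 -0.2 ] shift cm (tool now) [ 0.08 -0.04  0.09] (tool then) [ 0.08 -0.04  0.09]
tcp in bracket mm [ 6.30459563 -0.97331034 61.9387916 ]
8 [0.5657 0.1963 0.0682] shift prev-frame [-0.   -0.87 -0.03] cur [ 0.   -0.86 -0.15]
16 [0.557  0.1968 0.0673] shift prev-frame [ 0.   -0.87 -0.03] cur [ 0.   -0.86 -0.15]
24 [0.5486 0.1973 0.0651] shift prev-frame [-0.   -0.87 -0.03] cur [-0.   -0.86 -0.15]
32 [0.5406 0.1978 0.0619] shift prev-frame [ 0.   -0.87 -0.03] cur [ 0.   -0.86 -0.15]
40 [0.5331 0.1983 0.0575] shift prev-frame [-0.   -0.87 -0.03] cur [-0.   -0.86 -0.15]
48 [0.5263 0.1987 0.0521] shift prev-frame [-0.   -0.87 -0.03] cur [-0.   -0.86 -0.15]
56 [0.5203 0.1991 0.0459] shift prev-frame [-0.   -0.87 -0.03] cur [-0.   -0.86 -0.15]
64 [0.5152 0.1994 0.0388] shift prev-frame [-0.   -0.87 -0.03] cur [ 0.   -0.86 -0.15]
```

```bash
python3 -m jog '[[[0,0,0,0,0,-0.3,-1],[0,0,0,0,0,-0.3,-1],[-4,0,0,0,-0.44,-0.04,-1],[-4,0,0,0,-0.44,-0.04,-1],[-4,0,0,0,-0.44,-0.04,-1],[-4,0,0,0,-0.44,-0.04,-1],[-4,0,0,0,-0.44,-0.04,-1],[-4,0,0,0,-0.44,-0.04,-1],[-4,0,0,0,-0.44,-0.04,-1],[-4,0,0,0,-0.44,-0.04,-1],[-4,0,0,0,-0.44,-0.04,-1],[-4,0,0,0,-0.44,-0.04,-1],[0,0,0,0,0,0,-1],[0,0,0,0,0,0,-1]]]'
python3 - <<'E'
from h import *
delta([.5331,.1983,.0575],tgt(-.062,40))
s=shot("side","s2.png");t=shot("top","t2.png")
f=lambda im,x,y,w,h:cv2.resize(im[y:y+h,x:x+w],(480,360))
cv2.imwrite("pics/c2.png",f(s,215,120,100,75)[:,:,::-1])
E
```

```text
time: 6.55
eef_pos: [0.5306, 0.198, 0.0563]
eef_rot: [0.686, 0.643, 0.232, 0.248]
force: [-0.1, 0.1, -4.5]
width: 0.133
finger_force: 62.1
t 6.55 pos [0.5306 0.198  0.0563] F [-0.1  0.1 -4.5] w 0.133 ff 62.1
turn deg [-0.25  0.17 -0.08] shift cm (tool now) [0.05 0.27 0.07] (tool then) [0.05 0.27 0.07]
```

View pics/c2.png

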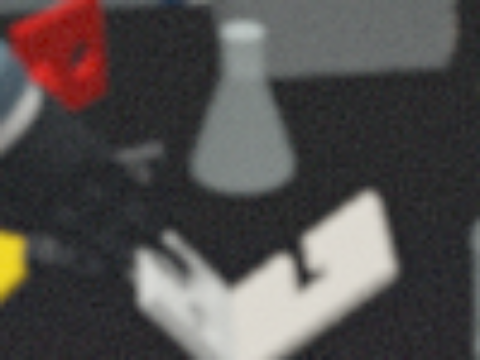

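In the side crop the bracket is held by the shelf at (165,280) and tipped about 40° with the plate's top rising at (370,200). I'll tip it further, set the edge down, open a little and draw back.

```bash
python3 -m jog '[[[-4,0,0,0,-0.42,-0.04,-1],[-4,0,0,0,-0.42,-0.04,-1],[-4,0,0,0,-0.42,-0.04,-1],[-4,0,0,0,-0.42,-0.04,-1],[-4,0,0,0,-0.42,-0.04,-1],[0,0,0,0,-0.17,0.1,-1],[0,0,0,0,-0.17,0.1,-1],[0,0,0,0,0,0,-1],[0,0,0,0,0,0,-1]]]'
python3 -c "
from h import *
delta([.518,.199,.038],tgt(-.062,60))"
```

```text
time: 7.55
eef_pos: [0.5737, 0.2561, 0.0675]
eef_rot: [0.654, 0.595, 0.297, 0.361]
force: [0.9, -0.4, -3.3]
width: 0.131
finger_force: 62.3
t 7.55 pos [0.5737 0.2561 0.0675] F [ 0.9 -0.4 -3.3] w 0.131 ff 62.3
turn deg [-4.42  3.88  0.37] shift cm (tool now) [-6.19 -5.4  -2.21] (tool then) [-6.05 -5.16 -3.03]
```

```bash
python3 - <<'E'
from h import *
o=bot.get_obs();print(o["joint_pos"].round(3),o["qvel"].round(3))
s=shot("side","s3.png");t=shot("top","t3.png")
f=lambda im,x,y,w,h:cv2.resize(im[y:y+h,x:x+w],(400,320))
cv2.imwrite("pics/c3.png",np.hstack([f(s,215,120,100,80),f(t,130,120,125,100)])[:,:,::-1])
E
```

```text
[ 0.595  0.442 -1.019 -0.714 -0.59   1.996] [ 0.002 -0.004 -0.    -0.013 -0.002 -0.   ]
```

View pics/c3.png

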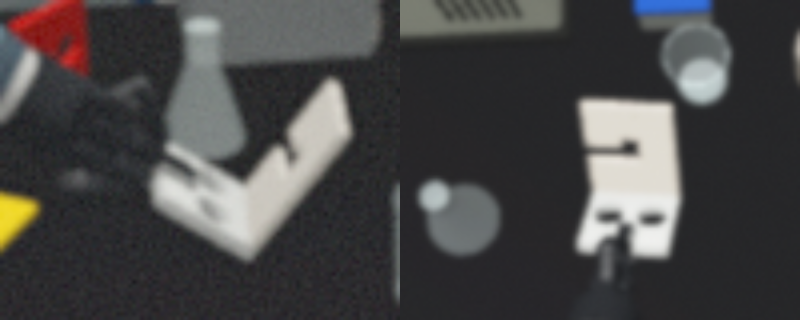

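The arm came to its elbow limit (joint 3 at -1.02), and the commanded pose wandered outward. The bracket is still held, tipped about 56° and clear of the flask and beaker. I'll release at a smaller tip a little farther out.

```bash
cat >> h.py <<'E'
Q=np.array([6.3,-1,62])/1e3
def brk(q=Q):
    o=bot.get_obs();M=R.from_quat(o["eef_rot"]).as_matrix();B=np.column_stack([M[:,1],M[:,0],-M[:,2]])
    return np.array(o["eef_pos"])-B@q,B
def tcp_for(piv,yaw,tip,q=Q):
    Rt=tgt(yaw,tip);M=Rt.as_matrix();return np.array(piv)+np.column_stack([M[:,1],M[:,0],-M[:,2]])@q,Rt
E
python3 - <<'E'
from h import *
p,B=brk();print("piv",p.round(4),"corners z",[(p+B@[0,y,0])[2].round(4) for y in(-.05,.05)],"top",(p+B@[.14,0,0]).round(3),"tip",np.degrees(np.arcsin(B[2,0])),"roll",np.degrees(B[2,1]))
for piv in([.60,.20,.02],[.60,.20,.003]):
    t,Rt=tcp_for(piv,-.062,48);print(t.round(4));delta(t,Rt)
E
```

```text
piv [0.621  0.2502 0.0276] corners z [np.float64(0.0296), np.float64(0.0255)] top [0.7   0.246 0.143] tip 55.60608250579159 roll -2.3515068947941864
[0.5582 0.2016 0.0662]
t 7.65 pos [0.5738 0.2564 0.0678] F [-0.8  0.5 -3.4] w 0.133 ff 62.3
turn deg [ 7.61  3.87 -0.05] shift cm (tool now) [-5.61 -0.84 -0.54] (tool then) [-5.56 -0.93 -0.8 ]
[0.5582 0.2016 0.0492]
t 7.65 pos [0.5738 0.2564 0.0678] F [-0.8  0.5 -3.4] w 0.133 ff 62.3
turn deg [ 7.61  3.87 -0.05] shift cm (tool now) [-5.54 -2.24  0.42] (tool then) [-5.56 -2.2   0.34]
```

```bash
python3 -m jog '[[[3.8,1.93,0,0,0,-0.1,-1],[3.8,1.93,0,0,0,-0.1,-1],[0,0,0,-1.1,-0.18,-0.12,-1],[0,0,0,-1.1,-0.18,-0.12,-1],[0,0,0,-1.1,-0.18,-0.12,-1],[0,0,0,-1.1,-0.18,-0.12,-1],[0,0,0,-1.1,-0.18,-0.12,-1],[0,0,0,0,0,0,-1]]]'
python3 - <<'E'
from h import *
print(bot.get_obs()["joint_pos"].round(3))
p,B=brk();print("piv",p.round(4),"tip",np.degrees(np.arcsin(B[2,0])),"roll",np.degrees(B[2,1]))
t,Rt=tcp_for([.60,.20,.003],-.062,48);delta(t,Rt)
E
```

```text
time: 8.45
eef_pos: [0.5691, 0.2113, 0.071]
eef_rot: [0.67, 0.626, 0.27, 0.295]
force: [0.4, 0.5, -4.9]
width: 0.129
finger_force: 62.2
[ 0.436  0.295 -1.02  -0.497 -0.369  1.927]
piv [0.6102 0.209  0.0242] tip 47.096655355092494 roll -0.44884899824339014
t 8.45 pos [0.5691 0.2113 0.071 ] F [ 0.4  0.5 -4.9] w 0.129 ff 62.2
turn deg [-0.9   0.69 -0.02] shift cm (tool now) [-1.02 -2.3   0.74] (tool then) [-1.03 -2.31  0.69]
```

```bash
python3 -m jog '[[[0,0,0,0,-0.38,0.35,-1],[0,0,0,0,-0.38,0.35,-1],[0,0,0,0,-0.38,0.35,-1],[0,0,0,0,-0.38,0.35,-1],[0,0,0,0,0,0,-1]]]'
python3 - <<'E'
from h import *
print(bot.get_obs()["joint_pos"].round(3))
p,B=brk();print("piv",p.round(4),"tip",np.degrees(np.arcsin(B[2,0])),"roll",np.degrees(B[2,1]))
t,Rt=tcp_for([.61,.209,.002],-.062,48);delta(t,Rt)
E
```

```text
time: 8.95
eef_pos: [0.5719, 0.215, 0.0506]
eef_rot: [0.67, 0.627, 0.267, 0.294]
force: [0.6, -0.1, -4.6]
width: 0.132
finger_force: 62.4
[ 0.441  0.353 -1.02  -0.547 -0.372  1.932]
piv [0.6127 0.2126 0.0035] tip 46.75250493400661 roll -0.5925721120733386
t 8.95 pos [0.5719 0.215  0.0506] F [ 0.6 -0.1 -4.6] w 0.132 ff 62.4
turn deg [-1.25  0.81  0.06] shift cm (tool now) [-0.47 -0.41 -0.08] (tool then) [-0.47 -0.41 -0.09]
```

```bash
python3 -m jog '[[[0,0,0,0,-0.15,0.13,-1],[0,0,0,0,0,0,-1],[0,0,0,0,0,0,-0.4],[0,0,0,0,0,0,0],[0,0,0,0,0,0,0.4],[0,0,0,0,0,0,0.7],[0,0,0,0,0,0,0.9],[0,0,0,0,0,0,0.9],[0,0,0,0,0,0,0.9],[0,0,0,0,0,0,0.9]]]'
python3 - <<'E'
from h import *
o=bot.get_obs();print(o["joint_pos"].round(3));delta(o["eef_pos"],tgt(-.062,48))
s=shot("side","s4.png");t=shot("top","t4.png");w=bot.get_image("wrist")
f=lambda im,x,y,w,h:cv2.resize(im[y:y+h,x:x+w],(400,320))
cv2.imwrite("pics/c4.png",np.hstack([f(s,215,120,100,80),cv2.resize(w,(400,320))])[:,:,::-1])
E
```

```text
time: 9.95
eef_pos: [0.573, 0.2153, 0.0503]
eef_rot: [0.671, 0.626, 0.268, 0.294]
force: [0.2, -0.5, -1.6]
width: 0.947
finger_force: 0.5
[ 0.441  0.356 -1.019 -0.551 -0.372  1.933]
t 9.95 pos [0.573  0.2153 0.0503] F [ 0.2 -0.5 -1.6] w 0.947 ff 0.5
turn deg [-1.15  0.8  -0.  ] shift cm (tool now) [0. 0. 0.] (tool then) [0. 0. 0.]
```

View pics/c4.png

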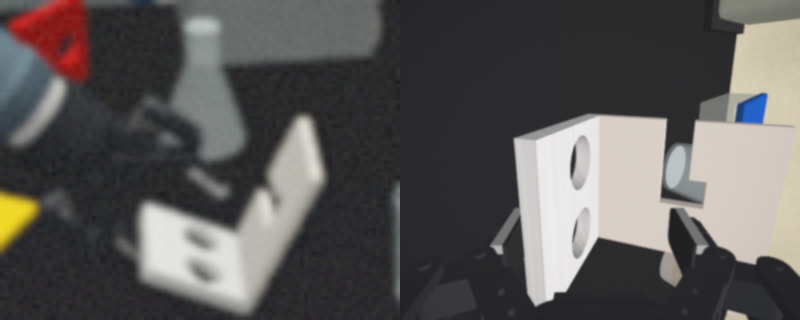

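In the crop the bracket has dropped onto the lower finger, tipped about 65–70°. I'll draw back along the tool in small steps.

```bash
python3 -m jog '[[[0,0,0,0,0,-1,0.9],[0,0,0,0,0,-1,0.9],[0,0,0,0,0,-1,0.9],[0,0,0,0,0,0,0.9]]]'
python3 - <<'E'
from h import *
o=bot.get_obs();print(o["joint_pos"].round(3));delta(o["eef_pos"],tgt(-.062,48))
s=shot("side","s5.png")
f=lambda im,x,y,w,h:cv2.resize(im[y:y+h,x:x+w],(400,320))
cv2.imwrite("pics/c5.png",f(s,215,120,100,80)[:,:,::-1])
E
```

```text
time: 10.5
eef_pos: [0.5552, 0.2208, 0.0739]
eef_rot: [0.671, 0.626, 0.266, 0.294]
force: [-0.1, 0.8, -0.1]
width: 0.947
finger_force: 0.0
[ 0.473  0.276 -1.019 -0.456 -0.395  1.96 ]
t 10.5 pos [0.5552 0.2208 0.0739] F [-0.1  0.8 -0.1] w 0.947 ff 0.0
turn deg [-1.31  0.94 -0.02] shift cm (tool now) [0. 0. 0.] (tool then) [0. 0. 0.]
```

View pics/c5.png

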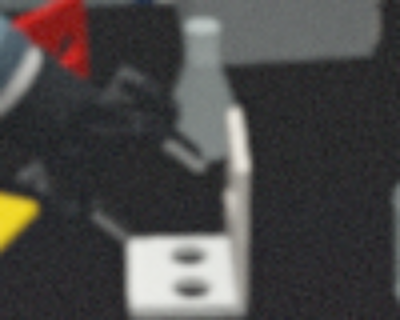

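The side crop shows the bracket standing on its shelf, plate upright at (237,200), with the fingers clear of it. Now I go straight up and turn the tool back to pointing down.

```bash
python3 -m jog '[[[0,0,0,0,0.6,-1.2,0.9],[0,0,0,0,1.3,-1.5,0.9],[0,0,0,0,1.5,-1.4,0.9],[0,0,0,0,1.5,-1.4,0.9],[0,0,0,0,1.5,-1.4,0.9],[0,0,0,0,1.5,-1.4,0.9],[0,0,0,0,1.5,-1.4,0.9],[0,0,0,0,1.5,-1.4,0.9],[0,0,0,0,1.5,-1.4,0.9],[0,0,0,0,1.5,-1.4,0.9],[8,0,0,0,0,-0.5,0.9],[8,0,0,0,0,-0.5,0.9],[8,0,0,0,0,-0.5,0.9],[8,0,0,0,0,-0.5,0.9],[8,0,0,0,0,-0.5,0.9],[7,0,0,0,0,0,0.9],[0,0,0,0,0,0,0.9]]]'
python3 - <<'E'
from h import *
o=bot.get_obs();delta([.60,.21,.28],tgt(-.062))
print(o["joint_pos"].round(3))
for n in("side","top"):
    shot(n,n+"6.png")
    for l in("bracket","beaker","flask"):print(n,l,[(np.round(r["rect"]).tolist(),round(r["score"],2)) for r in bot.recognise(n,l)])
shot("wrist","w6.png")
E
```

```text
time: 12.25
eef_pos: [0.5411, 0.2233, 0.285]
eef_rot: [0.734, 0.679, -0.005, 0.006]
force: [0.3, 0.2, -0.7]
width: 0.948
finger_force: 0.0
t 12.25 pos [0.5411 0.2233 0.285 ] F [ 0.3  0.2 -0.7] w 0.948 ff 0.0
turn deg [ 0.13  0.86 -0.87] shift cm (tool now) [-0.86  5.98  0.52] (tool then) [-0.96  5.96  0.5 ]
[ 0.291  0.4    0.252  1.426 -0.015  1.939]
side bracket [([140.0, 252.0, 60.0, 65.0], 0.9), ([200.0, 119.0, 37.0, 29.0], 0.82), ([174.0, 142.0, 49.0, 48.0], 0.64), ([246.0, 149.0, 29.0, 53.0], 0.6)]
side beaker [([315.0, 165.0, 21.0, 36.0], 0.73)]
side flask [([256.0, 123.0, 19.0, 36.0], 0.64)]
top bracket [([80.0, 215.0, 45.0, 47.0], 0.96), ([156.0, 245.0, 32.0, 37.0], 0.94), ([209.0, 178.0, 21.0, 35.0], 0.79), ([316.0, 244.0, 29.0, 45.0], 0.72)]
top beaker [([212.0, 131.0, 20.0, 22.0], 0.69), ([308.0, 182.0, 38.0, 38.0], 0.54)]
top flask [([138.0, 177.0, 25.0, 25.0], 0.9)]
```

```bash
python3 - <<'E'
from h import *
w=cv2.imread("pics/w6.png");s=cv2.imread("pics/side6.png");t=cv2.imread("pics/top6.png")
a=cv2.resize(s[140:205,240:285],(270,390),interpolation=cv2.INTER_CUBIC)
im=np.zeros((600,782,3),np.uint8);im[:384,:512]=w;im[:390,512:]=a
b=cv2.resize(t[172:217,200:240],None,fx=4.6,fy=4.6,interpolation=cv2.INTER_CUBIC);im[390:390+b.shape[0],:b.shape[1]]=b
cv2.imwrite("pics/c6.png",im)
E
```

```text
(no output)
```

View pics/c6.png

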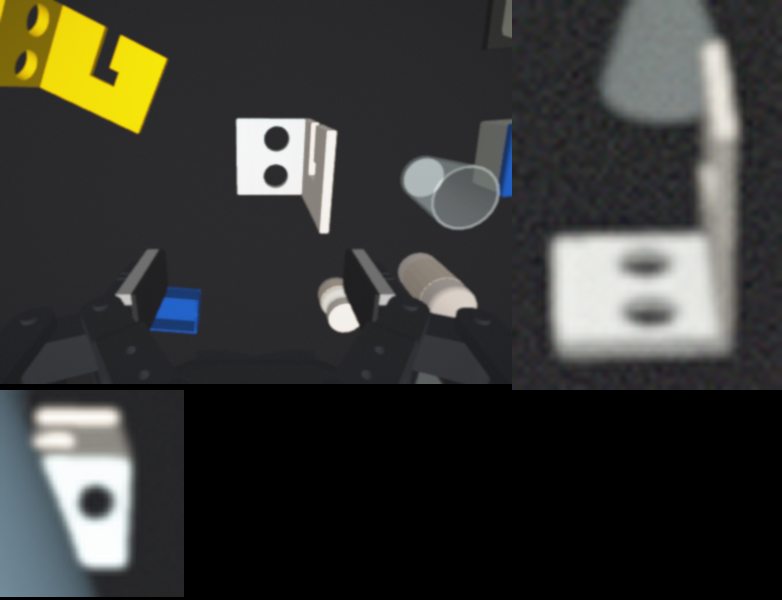

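The wrist view shows the bracket standing: plate top edge from (331,130) to (325,233), shelf from (237,118) to (237,195). The side and top crops agree. I'll fit its pose.

```bash
cat > fit1.py <<'E'
from fit0 import *
o=bot.get_obs();C["wrist"]=cal("wrist")
S=lambda u,v:("side",(u-511.5)/6-.5+240,(v+.5)/6-.5+140); W=lambda u,v:("wrist",u,v)
AX=np.array([[0,0,-1],[0,1,0],[1,0,0.]])
P=[((12,50,95),W(236.5,118.5)),((12,-50,95),W(236.5,195)),((140,50,8),W(326,130)),((140,50,0),W(337,131)),((140,-50,0),W(330,233)),((140,-50,8),W(320,233)),
((12,50,95),S(551,236)),((0,-50,95),S(557,358)),((140,50,8),S(705,40)),((140,50,0),S(723,40)),((140,-50,0),S(738,135)),((0,-50,0),S(733,355))]
x,r=fit(*zip(*P),[.61,.21,-.06],AX);print(x.round(4),r.tolist())
x2,r2=fit(*zip(*P[:6]),[.61,.21,-.06],AX);print("wrist only",x2.round(4),r2.tolist())
M=R.from_euler("z",x2[2]).as_matrix()@AX
top=M@[.14,0,.004]+[x2[0],x2[1],0];print("top",top.round(4));delta(top+[0,0,.06],tgt(x2[2]))
E
python3 fit1.py
```

```text
[ 0.6111  0.2123 -0.0731] [[0.2, 0.9], [1.5, -1.1], [1.3, 0.9], [-0.8, -0.1], [-1.5, -0.6], [0.5, -0.5], [0.5, 1.0], [0.2, 0.0], [-0.3, 1.0], [-1.0, 0.9], [-1.0, 0.3], [-0.9, -0.5]]
wrist only [ 0.6108  0.2123 -0.0734] [[0.1, 0.9], [1.3, -1.1], [1.1, 1.0], [-1.1, -0.1], [-1.8, -0.5], [0.2, -0.5]]
top [0.6068 0.2126 0.14  ]
t 12.7 pos [0.5368 0.2246 0.2905] F [ 0.1 -0.1 -0.1] w 0.948 ff 0.0
turn deg [0.65 0.66 0.  ] shift cm (tool now) [-0.58  6.96  9.14] (tool then) [-0.68  7.07  9.05]
```

```bash
python3 -m jog '[[[0.65,0.66,0,-0.14,1.4,0,0.9],[0,0,0,-0.14,1.4,0,0.9],[0,0,0,-0.14,1.4,0,0.9],[0,0,0,-0.14,1.4,0,0.9],[0,0,0,-0.14,1.4,0,0.9],[0,0,0,0,0,2,0.9],[0,0,0,0,0,2,0.9],[0,0,0,0,0,2,0.9],[0,0,0,0,0,2,0.9],[0,0,0,0,0,1,0.9],[0,0,0,0,0,0,0.9]]]'
python3 - <<'E'
from h import *
delta([.6068,.2126,.109],tgt(-.0734))
E
```

```text
time: 13.8
eef_pos: [0.6055, 0.212, 0.1981]
eef_rot: [0.733, 0.68, -0.002, -0.001]
force: [-0.1, -1.2, 0.3]
width: 0.954
finger_force: 0.0
t 13.8 pos [0.6055 0.212  0.1981] F [-0.1 -1.2  0.3] w 0.954 ff 0.0
turn deg [-0.27  0.08 -0.03] shift cm (tool now) [0.08 0.17 8.91] (tool then) [0.07 0.13 8.91]
```

```bash
python3 -m jog '[[[-0.27,0,0,0.07,0.13,1.5,0.9],[0,0,0,0,0,2,0.9],[0,0,0,0,0,2,0.9],[0,0,0,0,0,1.4,0.9],[0,0,0,0,0,1,0.9],[0,0,0,0,0,1,0.9],[0,0,0,0,0,0,0.9],[0,0,0,0,0,0,0],[0,0,0,0,0,0,-0.6],[0,0,0,0,0,0,-0.8],[0,0,0,0,0,0,-1],[0,0,0,0,0,0,-1],[0,0,0,0,0,0,-1],[0,0,0,0,0,0,-1],[0,0,0,0,0,0,-1]]]'
python3 - <<'E'
from h import *
delta([.6068,.2126,.109],tgt(-.0734))
E
```

```text
time: 15.3
eef_pos: [0.6083, 0.2128, 0.1107]
eef_rot: [0.733, 0.68, 0.001, 0.001]
force: [-1.7, 0.1, 3.3]
width: 0.081
finger_force: 59.9
t 15.3 pos [0.6083 0.2128 0.1107] F [-1.7  0.1  3.3] w 0.081 ff 59.9
turn deg [ 0.15  0.02 -0.04] shift cm (tool now) [-0.03 -0.15  0.17] (tool then) [-0.03 -0.15  0.17]
```

```bash
python3 -m jog '[[[0,0,0,0,0,-1,-1],[0,0,0,0,0,-2.4,-1],[0,0,0,0,0,-2.8,-1],[0,0,0,0,0,-2.8,-1],[0,0,0,0,0,-2.8,-1],[0,0,0,0,0,-2.8,-1],[0,0,0,0,0,-2.8,-1],[0,0,0,0,0,-2,-1],[0,0,0,0,0,-0.6,-1],[0,0,0,0,0,0,-1]]]'
python3 - <<'E'
from h import *
delta([.5246,-.2871,.31],tgt(-.139))
E
```

```text
time: 16.3
eef_pos: [0.6084, 0.2129, 0.3106]
eef_rot: [0.733, 0.68, 0.001, 0.001]
force: [0.6, -0.6, -4.4]
width: 0.084
finger_force: 58.8
t 16.3 pos [0.6084 0.2129 0.3106] F [ 0.6 -0.6 -4.4] w 0.084 ff 58.8
turn deg [0.21 0.02 3.7 ] shift cm (tool now) [-50.48  -4.64   0.06] (tool then) [-50.67  -1.37   0.06]
```

```bash
python3 -m jog '[[[0,0,0,-1.5,-0.14,0,-1],[0,0,0,-2.8,-0.26,0,-1],[0,0,0,-2.8,-0.26,0,-1],[0,0,0,-2.8,-0.26,0,-1],[0,0,0,-2.8,-0.26,0,-1],[0,0,0,-2.8,-0.26,0,-1],[0,0,0,-2.8,-0.26,0,-1],[0,0,0,-2.8,-0.26,0,-1],[0,0,0,-2.8,-0.26,0,-1],[0,0,0,-2.8,-0.26,0,-1],[0,0,0,-2.8,-0.26,0,-1],[0,0,0,-2.8,-0.26,0,-1],[0,0,0,-2.8,-0.26,0,-1],[0,0,0,-2.8,-0.26,0,-1],[0,0,0,-2.8,-0.26,0,-1],[0,0,0,-2.8,-0.26,0,-1],[0,0,0,-2.8,-0.26,0,-1],[0,0,0,-2.8,-0.26,0,-1],[0,0,0,-1.4,-0.13,0,-1],[0,0,3.7,0,0,0,-1]]]'
python3 -m jog '[[[0,0,0,0,0,0,-1],[0,0,0,0,0,0,-1]]]'
python3 - <<'E'
from h import *
delta([.5246,-.2871,.25],tgt(-.139))
w=shot("wrist","w7.png");s=shot("side","s7.png");K,e,Rm=cal("wrist");np.savez("w7",K=K,e=e,R=Rm)
A=R.from_euler("z",-.139).as_matrix()
for q in((15,15,170),(15,-15,170),(45,15,170),(45,-15,170),(-9,0,160),(-1,0,160),(75,70,15),(-75,70,15)):
    print(q,proj("wrist",A@np.array(q)/1e3+[.5288,-.207,0]).round(1))
E
```

```text
time: 18.3
eef_pos: [0.5226, -0.2888, 0.3085]
eef_rot: [0.756, 0.655, 0.0, -0.0]
force: [0.2, -0.3, -3.5]
width: 0.082
finger_force: 58.8
time: 18.5
eef_pos: [0.5235, -0.2865, 0.3097]
eef_rot: [0.754, 0.657, 0.001, 0.0]
force: [-0.1, -0.4, -4.1]
width: 0.086
finger_force: 58.9
t 18.5 pos [ 0.5235 -0.2865  0.3097] F [-0.1 -0.4 -4.1] w 0.086 ff 58.9
turn deg [ 0.07 -0.04  0.12] shift cm (tool now) [-0.05  0.11  5.97] (tool then) [-0.04  0.12  5.97]
(15, 15, 170) [266.   71.5]
(15, -15, 170) [265.6 109.1]
(45, 15, 170) [302.3  71.6]
(45, -15, 170) [300.7 109.1]
(-9, 0, 160) [237.7  90.7]
(-1, 0, 160) [247.   90.7]
(75, 70, 15) [310.5  33.2]
(-75, 70, 15) [189.2  32.8]
```

```bash
python3 - <<'E'
from h import *
w=cv2.imread("pics/w7.png");s=cv2.imread("pics/s7.png")
a=cv2.resize(w[20:220,180:330],None,fx=3,fy=3,interpolation=cv2.INTER_CUBIC)
b=cv2.resize(s[195:315,230:300],None,fx=5,fy=5,interpolation=cv2.INTER_CUBIC)
cv2.imwrite("pics/c7.png",np.hstack([a,b]))
E
```

```text
(no output)
```

View pics/c7.png

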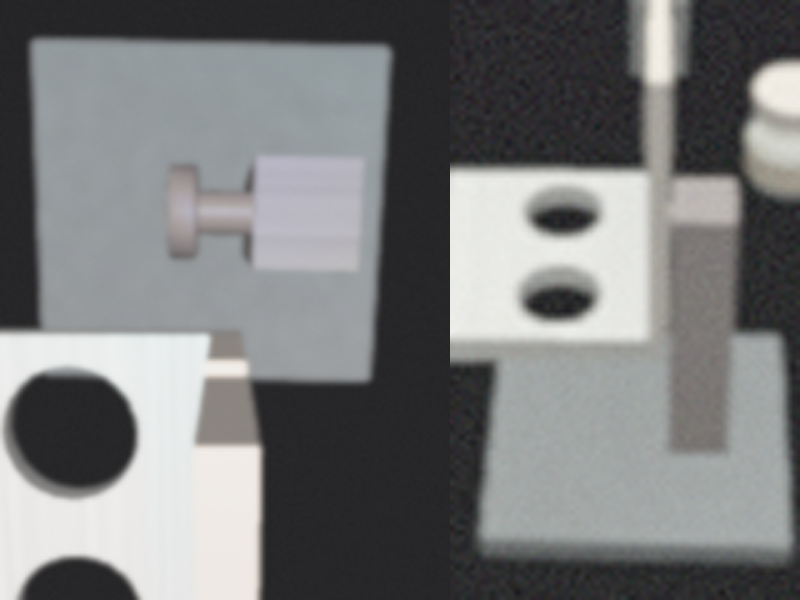

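The wrist crop (×3) shows:
- The pin from the head's inner face at (198,211) to the post at (254,211).
- The post top from (254,156) to (364,270).
- The bracket's plate top corner at (196–262,444).

I'll refine the stand's pose and the grip offset from these.

```bash
cat > fit2.py <<'E'
from fit0 import *
z=np.load("w7.npz");C["wrist"]=(z["K"],z["e"],z["R"])
W=lambda u,v:("wrist",(u+.5)/3-.5+180,(v+.5)/3-.5+20)
D=[((15,15,170),W(254,156)),((15,-15,170),W(254,270)),((45,15,170),W(364,157)),((45,-15,170),W(359,270)),((75,70,15),W(390,45)),((-75,70,15),W(32,40)),((75,-70,15),W(371,380)),((-9,13,160),W(182,163)),((-9,-13,160),W(182,260)),((-1,0,166),W(198,211))]
x,r=fit(*zip(*D),[.53,-.2,-.139],np.eye(3));print("stand",x.round(4),r.tolist())
pin=R.from_euler("z",x[2]).as_matrix()@[.007,0,.16]+[x[0],x[1],0];print("pin",pin.round(4))
o=bot.get_obs();M=R.from_quat(o["eef_rot"]).as_matrix();B=np.column_stack([-M[:,2],M[:,0],-M[:,1]])  # x up,y,z toward robot
t=o["eef_pos"];print("tcp",t.round(4),"Bx",B[:,0].round(4))
q0=np.array([.1107,0,.004])
for n,q,ob in(("top z8",(140,50,8),W(196,443)),("top z0",(140,50,0),W(262,445)),("shelf",(12,50,8),W(211,333)),("hole1",(12,25,43.5),W(70,431))):
    print(n,(np.array(ob[1:])-proj("wrist",t+B@(np.array(q)/1e3-q0),C["wrist"])).round(2))
# fit offset of bracket in tool: dx (along plate), dy, dz, pitch about y
P=[((140,50,8),W(196,443)),((140,50,0),W(262,445)),((12,50,8),W(211,333)),((12,25,43.5),W(70,431))]
def f(p):
    Bp=B@R.from_euler("y",p[3]).as_matrix()@R.from_euler("x",p[4]).as_matrix()
    return np.concatenate([proj("wrist",t+Bp@(np.array(q)/1e3-q0+p[:3]),C["wrist"])-ob[1:] for q,ob in P]+[p[:3]*200,p[3:]*30])
s=least_squares(f,np.zeros(5));print("grip offs mm",(s.x[:3]*1e3).round(2),"pitch,yaw deg",np.degrees(s.x[3:]).round(2),s.fun.round(1))
E
python3 fit2.py
```

```text
stand [ 0.528  -0.2069 -0.1493] [[0.9, 0.0], [0.1, -0.4], [0.5, 0.2], [0.2, 0.0], [0.7, -0.8], [-1.3, -0.8], [0.6, 0.6], [-3.6, 0.7], [-3.5, -0.2], [0.2, 0.6]]
pin [ 0.5349 -0.2079  0.16  ]
tcp [ 0.5237 -0.2865  0.3102] Bx [-1.9e-03  2.0e-04  1.0e+00]
top z8 [ 0.18 -1.5 ]
top z0 [ 0.04 -0.83]
shelf [ 0.19 -0.69]
hole1 [-0.57 -1.15]
grip offs mm [0.22 0.47 0.53] pitch,yaw deg [ 0.   -0.64] [-0.1  0.2  0.1 -0.2 -0.1  0.   0.2  0.   0.   0.1  0.1  0.  -0.3]
```

```bash
sed -i 's/((-9,13,160)/((-5,13,160)/;s/((-9,-13,160)/((-5,-13,160)/' fit2.py
cat >> fit2.py <<'E'
yaw=x[2];S=R.from_euler("z",yaw).as_matrix()
for n,sy,sz in(("pre",-.080,.1987),("slid",0,.1987),("home",0,.1827)):
    p=pin+S@[0,sy,0]; p[2]=sz; print(n,p.round(4)); delta(p,tgt(yaw))
E
python3 fit2.py | grep -v "^t"
```

```text
stand [ 0.5275 -0.2068 -0.1493] [[0.3, -0.0], [-0.4, -0.4], [-0.1, 0.1], [-0.3, 0.0], [0.4, -0.8], [-1.6, -0.8], [0.3, 0.6], [0.5, 0.7], [0.6, -0.2], [-0.3, 0.6]]
pin [ 0.5345 -0.2079  0.16  ]
shelf [ 0.19 -0.69]
hole1 [-0.57 -1.15]
grip offs mm [0.22 0.47 0.53] pitch,yaw deg [ 0.   -0.64] [-0.1  0.2  0.1 -0.2 -0.1  0.   0.2  0.   0.   0.1  0.1  0.  -0.3]
pre [ 0.5226 -0.287   0.1987]
slid [ 0.5345 -0.2079  0.1987]
home [ 0.5345 -0.2079  0.1827]
```

```bash
python3 -m jog '[[[0,0,0.5,-0.06,-0.11,1,-1],[0,0,0,0,0,2,-1],[0,0,0,0,0,2,-1],[0,0,0,0,0,2,-1],[0,0,0,0,0,2,-1],[0,0,0,0,0,1.4,-1],[0,0,0,0,0,0.7,-1],[0,0,0,0,0,0,-1],[0,0,0,0,0,0,-1]]]'
python3 -c "
from h import *
delta([.5226,-.287,.1987],tgt(-.147));delta([.5345,-.2079,.1987],tgt(-.147))"
```

```text
time: 19.5
eef_pos: [0.5231, -0.2878, 0.2002]
eef_rot: [0.757, 0.653, 0.001, 0.002]
force: [-1.1, -0.5, -3.9]
width: 0.079
finger_force: 58.8
t 19.5 pos [ 0.5231 -0.2878  0.2002] F [-1.1 -0.5 -3.9] w 0.079 ff 58.8
turn deg [0.19 0.05 0.  ] shift cm (tool now) [ 0.07 -0.06  0.15] (tool then) [ 0.07 -0.06  0.15]
t 19.5 pos [ 0.5231 -0.2878  0.2002] F [-1.1 -0.5 -3.9] w 0.079 ff 58.8
turn deg [0.19 0.05 0.  ] shift cm (tool now) [ 8.07 -0.04  0.15] (tool then) [ 8.07 -0.04  0.15]
```

```bash
python3 -m jog '[[[0.19,0,0,0,-0.04,0.12,-1],[0,0,0,0.8,0,0,-1],[0,0,0,0.8,0,0,-1],[0,0,0,0.8,0,0,-1],[0,0,0,0.8,0,0,-1],[0,0,0,0.8,0,0,-1],[0,0,0,0,0,0,-1]]]'
python3 -c "
from h import *
delta([.5345,-.2079,.1987],tgt(-.147))"
```

```text
time: 20.2
eef_pos: [0.5283, -0.2468, 0.1983]
eef_rot: [0.757, 0.654, -0.0, -0.0]
force: [0.4, -0.9, -3.3]
width: 0.083
finger_force: 58.8
t 20.2 pos [ 0.5283 -0.2468  0.1983] F [ 0.4 -0.9 -3.3] w 0.083 ff 58.8
turn deg [-0.06 -0.01  0.06] shift cm (tool now) [ 3.93  0.05 -0.04] (tool then) [ 3.93  0.04 -0.04]
```

```bash
python3 -m jog '[[[0,0,0,0.8,0.04,0,-1],[0,0,0,0.8,0,0,-1],[0,0,0,0.8,0,0,-1],[0,0,0,0.8,0,0,-1],[0,0,0,0.7,0,0,-1],[0,0,0,0,0,0,-1],[0,0,0,0,0,0,-1]]]'
python3 - <<'E'
from h import *
delta([.5345,-.2079,.1827],tgt(-.147))
w=shot("wrist","w8.png")
print([(np.round(r["rect"]).tolist(),round(r["score"],2)) for r in bot.recognise("wrist","stand")])
E
```

```text
time: 20.9
eef_pos: [0.5344, -0.2096, 0.1983]
eef_rot: [0.757, 0.653, -0.001, 0.0]
force: [-0.3, -0.8, -4.2]
width: 0.084
finger_force: 58.8
t 20.9 pos [ 0.5344 -0.2096  0.1983] F [-0.3 -0.8 -4.2] w 0.084 ff 58.8
turn deg [-0.04  0.05 -0.01] shift cm (tool now) [ 0.18 -0.01  1.56] (tool then) [ 0.17 -0.01  1.56]
[([172.0, 99.0, 155.0, 157.0], 0.93), ([132.0, 129.0, 132.0, 229.0], 0.71)]
```

```bash
python3 -m jog '[[[0,0,0,0.12,0,0.2,-1],[0,0,0,0,0,0.3,-1],[0,0,0,0,0,0.3,-1],[0,0,0,0,0,0.3,-1],[0,0,0,0,0,0.2,-1],[0,0,0,0,0,0,-1],[0,0,0,0,0,0,-1]]]'
python3 -m jog '[[[0,0,0,0,0,0.1,-1],[0,0,0,0,0,0.1,-1],[0,0,0,0,0,0,-1],[0,0,0,0,0,0,-1]]]'
```

```text
time: 21.7
eef_pos: [0.5344, -0.2085, 0.1852]
eef_rot: [0.757, 0.653, -0.0, -0.0]
force: [-0.2, -0.1, -3.4]
width: 0.083
finger_force: 58.8
time: 22.1
eef_pos: [0.5345, -0.2085, 0.1832]
eef_rot: [0.757, 0.653, -0.0, -0.0]
force: [0.7, -0.7, -4.5]
width: 0.082
finger_force: 58.8
```

```bash
python3 -m jog '[[[0,0,0,0,0,0.08,-1],[0,0,0,0,0,0,-1],[0,0,0,0,0,0,-1]]]'
python3 -m jog '[[[0,0,0,0,0,0.08,-1],[0,0,0,0,0,0,-1],[0,0,0,0,0,0,-1]]]'
python3 -m jog '[[[0,0,0,0,0,0.08,-1],[0,0,0,0,0,0,-1],[0,0,0,0,0,0,-1]]]'
```

```text
time: 22.4
eef_pos: [0.5346, -0.2086, 0.1826]
eef_rot: [0.757, 0.653, -0.0, 0.0]
force: [-0.7, 0.4, -2.6]
width: 0.081
finger_force: 59.2
time: 22.7
eef_pos: [0.5347, -0.2086, 0.1824]
eef_rot: [0.757, 0.653, -0.0, 0.0]
force: [-1.6, 0.6, 3.7]
width: 0.08
finger_force: 59.9
time: 23.0
eef_pos: [0.5347, -0.2086, 0.1823]
eef_rot: [0.757, 0.653, -0.0, 0.001]
force: [-3.6, 2.4, 8.7]
width: 0.082
finger_force: 60.8
```

The weight passed to the pin at TCP z 0.182, as predicted for home. I ease off and let go gently.

```bash
python3 -m jog '[[[0,0,0,0,0,-0.08,-1],[0,0,0,0,0,0,-0.8],[0,0,0,0,0,0,-0.7],[0,0,0,0,0,0,-0.5],[0,0,0,0,0,0,-0.2],[0,0,0,0,0,0,0.2],[0,0,0,0,0,0,0.5],[0,0,0,0,0,0,0.5],[0,0,0,0,0,0,0.5],[0,0,0,0,0,0,0.5]]]'
python3 -m jog '[[[0,0,0,0,0,-1,0.5],[0,0,0,0,0,-2,0.5],[0,0,0,0,0,-3,0.5],[0,0,0,0,0,-3,0.5],[0,0,0,0,0,-3,0.5],[0,0,0,0,0,0,0.5],[0,0,0,0,0,0,0.5]]]'
python3 - <<'E'
from h import *
w=shot("wrist","w9.png")[:,:,::-1];s=shot("side","s9.png")[:,:,::-1];t=shot("top","t9.png")[:,:,::-1]
for l in("jar","beaker","bottle_a","flask","amber","tray"):print(l,[(np.round(r["rect"]).tolist(),round(r["score"],2)) for r in bot.recognise("top",l)][:2])
a=cv2.resize(w[40:340,140:380],(440,550),interpolation=cv2.INTER_CUBIC)
b=cv2.resize(s[210:320,225:297],(360,550),interpolation=cv2.INTER_CUBIC)
cv2.imwrite("pics/c9.png",np.hstack([a,b]))
E
```

```text
time: 24.0
eef_pos: [0.5345, -0.2085, 0.1817]
eef_rot: [0.757, 0.653, -0.0, -0.0]
force: [-0.7, -0.2, -0.8]
width: 0.746
finger_force: 0.0
time: 24.7
eef_pos: [0.5352, -0.2088, 0.303]
eef_rot: [0.757, 0.653, 0.0, 0.001]
force: [0.8, 0.4, -0.1]
width: 0.751
finger_force: 0.0
jar [([266.0, 164.0, 12.0, 17.0], 0.53), ([217.0, 131.0, 13.0, 24.0], 0.49)]
beaker [([212.0, 129.0, 19.0, 25.0], 0.6)]
bottle_a [([254.0, 125.0, 18.0, 25.0], 0.73), ([296.0, 121.0, 26.0, 34.0], 0.61)]
flask [([266.0, 229.0, 21.0, 20.0], 0.75), ([137.0, 178.0, 27.0, 20.0], 0.65)]
amber [([306.0, 179.0, 34.0, 41.0], 0.48)]
tray [([267.0, 226.0, 20.0, 25.0], 0.87)]
```

View pics/c9.png

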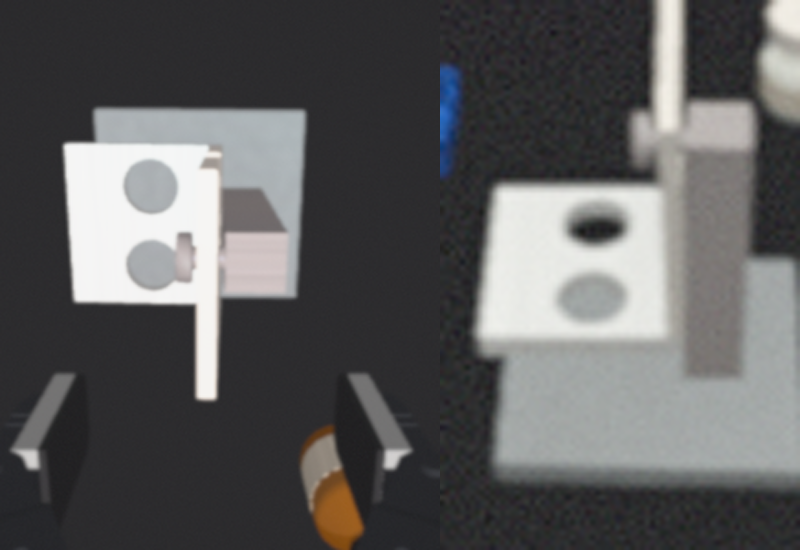

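The crops show the bracket hanging released on the pin. The plate at (207,270) sits between the head (185,258) and the post (255,260), upright, and the amber bottle is untouched. I'll let it settle and hand in.

```bash
python3 -m jog '[[[0,0,0,0,0,0,0.5],[0,0,0,0,0,0,0.5],[0,0,0,0,0,0,0.5],[0,0,0,0,0,0,0.5],[0,0,0,0,0,0,0.5]]]'
python3 -c "
from h import *
print(bot.close_job())"
```

```text
time: 25.65
eef_pos: [0.5346, -0.2085, 0.3017]
eef_rot: [0.757, 0.653, -0.0, -0.0]
force: [0.2, 0.2, -1.0]
width: 0.748
finger_force: 0.0
the job is handed in; nothing more can be done
None
```

I stood the bracket on its shelf, let go of it, then hung it on the stand's pin with the pin home in the notch, and handed the job in at about 26 s; the hand-in returned no verdict, and I saw no bystander disturbed.

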